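# Load a coupling bracket into the checking fixture

### The arm

A 7-joint arm with a two-finger parallel gripper is mounted at the origin on the work surface. World frame = base frame: x ahead of the robot, y to its left, z up, the work surface at z = 0. Lengths are in m, angles in rad, forces in N, time in s.
With the tool pointing down it reaches from about 0.4 to 0.875 m from the base axis. Payload 19.3 kg.
Tool frame: the origin (TCP) lies between the finger pads; the fingertips stand 17 mm ahead of it and the grasp point (between the pads) lies 2 mm behind it (bot.finger_overhang is the distance from the TCP to the fingertips, in m); z points along the fingers, y is the line along which they close (so a half turn about z gives the same grasp; the last joint's range is limited). The gripper opens to 85 mm and grips with 20 to 120 N. Pads are 22 mm wide; open, the fingers measure 114 mm over their backs; the gripper's body (76 mm by 85 mm) begins 54 mm behind the grasp point. The pads swing forward as they close: fully open they stand 13 mm farther back than shut.
Start: joints at [-1.195, 0.521, -0.036, 1.599, 0.021, 1.021, -0.113], TCP at [0.27, 0.564, 0.248] pointing down, gripper open.
Joint ranges: [-2.91, 2.91], [-0.3, 2.13], [-1.5, 1.42], [0.17, 2.43], [-1.26, 4.41], [0.16, 1.93], [-2.52, 2.52]. Speed limits (rad/s): [1.89, 1.89, 2.39, 2.39, 3.01, 3.01, 3.01].

### API

Orientations are given as [roll, pitch, yaw] about the fixed x, y, z axes, in that order (R = Rz(yaw) Ry(pitch) Rx(roll)).
In Python, from workcell import observe, grab_frame, bot gives the robot as it stands.
- The arm moves only by the shell command python3 -m crank 'ROWS' [FORCE]. ROWS is a JSON object of lists of equal length, an entry for each row: "linear": the shift along the world's x, y, z each as a share of 0.25 m, from -1 to 1, a list of three; "delta_rot": the turn, a rotation vector about the world's x, y, z each as a share of 30 degrees, from -1 to 1, a list of three; "fingers": the opening, from -1 (shut) to 1 (fully open). In form: {"linear": [[dx, dy, dz], ...], "delta_rot": [[rx, ry, rz], ...], "fingers": [fingers, ...]}. A call has 1 to 5 rows; each row is the pose to reach, as a shift and turn from the pose commanded when the call began; what a row does not reach only later rows make up. A row lasts 1/10 s, in which the tool goes at most 50 mm and 8.59 degrees, less where a joint would pass 70% of its speed; a pose out of reach is approached as far as the arm can. A call with a number of a shift or a turn outside -1 to 1 is refused whole. A call with a gripper value outside its range is refused whole. The fingers move at their own pace and stop on an object; FORCE is the grip in N (left out, the last holds). Time passes only in rows, so rows that repeat a pose let the fingers close. It gives the time, the measured TCP pose, the force, the opening and the grip force at its end, in the units of the state.
- observe(): the state, without advancing time (a new reading comes with each control period).
- grab_frame(name): name is "side" or "top" or "wrist"; returns a dict with "image" (420x560x3 uint8, red, green, blue), "mtx" (3x3 intrinsics, pixels), "xyz" and "orientation" of the camera in the world. Camera axes: x right, y down, z forward; pixel columns grow to the right and rows downward; lengths in m; the calibration is good to about 2 mm. A picture is of the moment at which its call begins. There is no depth.
- bot.job_done(): hands the job in; it is judged then, once.
The state is a dict: "clock": time; "qpos": joint angles; "qd": joint speeds; "joint_efforts": joint torques, N m; "position": TCP position; "tool_rot": TCP orientation; "force": force on the tool from outside, world axes, zero at the start; "moment": the same for the moment, N m; "grip_width": finger opening in m; "finger_force": force on a finger pad.
Only numpy, scipy, OpenCV 4.12 (cv2) and the standard library are available. Lean on these libraries where they do the work, as an engineer would, in place of code of your own. Each camera call takes 0.05 s, during which the arm holds its last target. There are 200 camera calls.

### The job

Load the loose angle bracket into the checking fixture: with its upright leg facing away from the fence, lay the foot's straight edge along the fence and its underside lightly on the tip of the locating pin, then slide it gently along the fence, feeling for the pin, until its hole drops over the pin and the foot lies flat and fully home on the rest bars; never force it down. Then swing the keeper arm over the foot as far as its stop, and leave the other things on the bench where they are.

Things in the scene. Friction and masses are not known exactly. Their poses are not given: they have to be found in the camera images.
- fixture: Checking fixture, fixed to the bench: dark base plate 18 mm thick, spanning x -78 to 62 mm, y -100 to 122 mm in its frame. Origin on the bench surface under the middle of the pin's slot; x points to the fence, y along fence and slot, z up. On the base: two flat steel rest bars along y, a fence behind them, a pin between them, a swing keeper arm at the +y end.
- fixture_rest (a point): Level of the two rest bars on which the foot finally lies: 30 mm above the bench, above the fixture's origin. The bars span x -46 to -10 mm and 10 to 30.5 mm, y -86 to 72 mm of the fixture's frame; the slot between is 20 mm wide. In it, at x = 0, stands the upright steel locating pin, 14 mm diameter, tip 7 mm above the bars with a 1.2 mm chamfer; see fence_face for where.
- fence_face (a point): Top of the fence's straight working face (plane x = 30.5 mm of the fixture's frame, same y span as the bars), 50 mm above the bench, at y = 0. The pin is clamped solid 30.5 mm in front of this face, at any y from -16 to 16 mm of the fixture's frame; where is not reported: feel for it, or see it before it is covered. A foot riding on its tip stands 7 mm too high.
- bracket: The loose L-shaped aluminium angle to load, 8 mm thick, 0.18 to 0.23 kg, standing on its foot. Origin on the axis of the foot's one through hole (15.5 mm), at the underside. Foot: x -44 to 30, y -52 to 52 mm, 8 mm thick. Upright leg: x -44 to -36 mm, 50 mm wide, top 62 mm above the underside. Once loaded, its axes are parallel to the fixture's.
- bracket_edge (a point): Middle of the foot's straight lower edge that goes against the fence: 30 mm from the hole's axis, on the side opposite the leg. With this edge at the fence and the hole over the pin there is about 0.75 mm play all round.
- bracket_grip (a point): Middle of the bracket's upright leg, half way through its 8 mm thickness, 40 mm above the underside, 22 mm below the leg's top: a place to grip it across the thickness. The leg is 50 mm wide and has two 7 mm screw holes 18 mm to either side; between them it is plain.
- keeper (a joint): Swing keeper arm of the fixture, upright axis. 0 rad: against its stop, pointing along -y of the fixture, over the loaded foot. Grows as it opens, clockwise seen from above: at 1.57 it points along -x. Starts at 1.5 to 2.3. Steel bar 16 mm wide, reaching 60 mm from its axis; some 1.6 N at the knob moves it, it stays where left.
- keeper_pivot (a point): Axis of the keeper arm, at x 20, y 90 mm of the fixture's frame, at the height of the arm's underside: 40.5 mm above the bench (the arm is 8 mm thick, its pivot cap ends 53 mm above the bench). The arm passes 2.5 mm over a foot that is fully home and strikes one that still rides on the pin.
- keeper_knob (a point): In the upright black round knob on the keeper arm, 50 mm from its pivot axis: knob 18 mm diameter, from 52 to 80 mm above the bench; the point is on its axis, 70 mm above the bench.
- coupler: Bystander: steel quick coupler standing on end, 33 mm diameter, 56 mm tall, beside the fixture. Origin under its centre. Leave it.
- barb: Bystander: brass hose barb standing on its hexagon, 33 mm wide, 54 mm tall. Origin under its centre. Leave it.
- adapter: Bystander: steel hexagon adapter standing on end, 36 mm wide, 46 mm tall. Origin under its centre. Leave it.
- tee: Bystander: brass tee fitting lying flat, 66 x 48 x 26 mm. Origin under the crossing. Leave it.
- flange: Bystander: dark steel hub flange, 80 mm diameter, 26 mm tall. Origin under its centre. Leave it.
- dust_cap: Bystander: black plastic dust cap, 38 mm diameter, 26 mm tall. Origin under its centre. Leave it.
- caliper: Bystander: digital caliper lying flat, 210 mm long along its y axis, 13 mm tall. Origin under its bar's middle. Leave it.
Not all that is in view belongs to the job. There is more than one size of the bracket; the job needs the largest.

How it is judged:
By the outcome, as a careful person would: the job done as asked, in the order asked, and still so for the second after the job is handed in, with the robot touching nothing.
It also fails if it takes over 69 s, if anything falls off the work surface, if the arm or the gripper's body presses on something with over 40 N, if the wrist force passes 120 N, or if a joint passes its speed limit or range.

## Working session

There is one attempt and no reset: what is moved stays moved. The work goes in short steps, Python scripts to look and compute and a shell command to move; the robot and the scene stay as the last step left them, time stands still between calls to the robot, and variables do not carry over. Pictures are saved under pics/ and viewed, at most 10 in all, crops included, and the job is handed in when it is done.

```bash
mkdir -p pics; cat > h.py <<'E'
import numpy as np,cv2,json
from scipy.spatial.transform import Rotation as R
from workcell import observe,grab_frame,bot
def cam(name,save=None):
    f=grab_frame(name)
    if save: cv2.imwrite('pics/'+save+'.png',f['image'][:,:,::-1])
    return f
def rot(f):
    o=np.array(f['orientation'],float)
    return o if o.shape==(3,3) else R.from_euler('xyz',o).as_matrix()
def ray(f,px,z):
    K=np.array(f['mtx']);d=rot(f)@np.linalg.solve(K,[px[0],px[1],1.]);p=np.array(f['xyz'])
    return p+d*(z-p[2])/d[2]
def proj(f,P):
    c=rot(f).T@(np.array(P,float)-np.array(f['xyz']));u=np.array(f['mtx'])@c
    return u[:2]/u[2]
E
python3 - <<'E'
from h import *
for n in ('top','side'):
    f=cam(n,n+'0');print(n,f['xyz'],f['orientation'],np.array(f['mtx']).tolist())
    json.dump({k:np.array(f[k]).tolist() for k in ('mtx','xyz','orientation')},open(n+'0.json','w'))
print(observe())
E
```

```text
top [ 0.45262323 -0.04556299  1.11712946] [-3.02021070e+00 -2.34005666e-03 -1.54326816e+00] [[402.1833129969149, 0.0, 273.0641698153448], [0.0, 402.1833129969149, 206.50968315126215], [0.0, 0.0, 1.0]]
side [-0.01548321 -0.6130371   0.63872838] [-2.16836588 -0.01619917 -0.79918141] [[480.10905249457466, 0.0, 284.45710518927086], [0.0, 480.10905249457466, 219.8180350413681], [0.0, 0.0, 1.0]]
{'clock': 0.1, 'qpos': array([-1.19522744,  0.52195084, -0.03630993,  1.59992724,  0.02117604,
        1.02111586, -0.11281798]), 'qd': array([ 0.00088261, -0.00089276,  0.00020608, -0.00035524,  0.00209463,
        0.00081373, -0.00213857]), 'joint_efforts': array([ 4.22541343e-03, -9.28484845e+01,  1.98460199e+00, -3.70523608e+01,
        1.81742065e-02,  5.43135626e-03,  5.97600842e-05]), 'position': array([0.26938202, 0.56365702, 0.2477942 ]), 'tool_rot': array([-3.14057713e+00,  5.95814958e-05,  2.69576670e+00]), 'force': array([ 0.10468955, -0.26261015, -0.28173003]), 'moment': array([ 0.00431243, -0.01541803, -0.02931141]), 'finger_force': 0.0, 'grip_width': 0.0851093851212308}
```

View pics/top0.png

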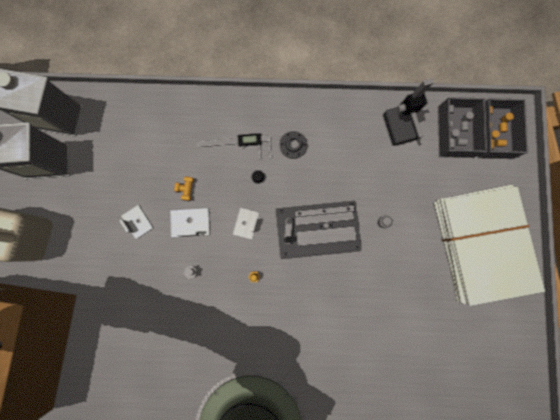

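View pics/side0.png

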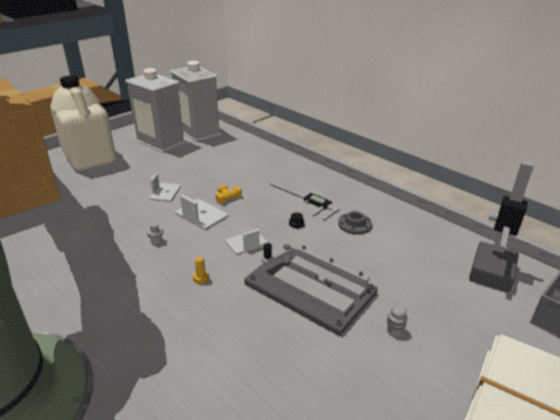

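The top view shows the fixture at about (320,230) with its fence up the image (+x) and the keeper at its left end (+y). The largest bracket is at about (190,222), with smaller ones at (136,221) and (246,222). I'll zoom in on both views.

```bash
python3 - <<'E'
import cv2,numpy as np
t=cv2.imread('pics/top0.png')[170:290,100:400];s=cv2.imread('pics/side0.png')[160:340,140:440]
a=cv2.resize(t,None,fx=2.66,fy=2.66,interpolation=cv2.INTER_CUBIC)[:, :798]
cv2.imwrite('pics/topz.png',a)
cv2.imwrite('pics/sidez.png',cv2.resize(s,None,fx=2.66,fy=2.66,interpolation=cv2.INTER_CUBIC))
from scipy.spatial.transform import Rotation
E
python3 - <<'E'
from h import *
F=json.load(open('top0.json'))
img=cv2.imread('pics/top0.png')
g=cv2.cvtColor(img,cv2.COLOR_BGR2HSV)
m=((g[...,2]>185)&(g[...,1]<40)).astype(np.uint8)
m[:170]=0;m[290:]=0;m[:,:100]=0;m[:,400:]=0
for c in cv2.findContours(m,0,2)[0]:
    if cv2.contourArea(c)>100:
        r=cv2.minAreaRect(c);print('white',r,[ray(F,p,.008)[:2].round(4).tolist() for p in cv2.boxPoints(r)])
m=(g[...,2]<75).astype(np.uint8);m[:190]=0;m[268:]=0;m[:,:270]=0;m[:,370:]=0
for c in cv2.findContours(m,0,2)[0]:
    if cv2.contourArea(c)>100:
        r=cv2.minAreaRect(c);print('dark',r,[ray(F,p,.018)[:2].round(4).tolist() for p in cv2.boxPoints(r)])
E
```

```text
white ((245.38076782226562, 223.10385131835938), (18.155099868774414, 26.48714828491211), 15.255120277404785) [[0.51, 0.0635], [0.5814, 0.0469], [0.5694, -0.0021], [0.4982, 0.0148]]
white ((189.2765655517578, 222.1482391357422), (25.742855072021484, 36.319374084472656), 86.18592071533203) [[0.5688, 0.2401], [0.5784, 0.14], [0.5073, 0.1319], [0.4979, 0.2313]]
white ((136.38417053222656, 221.44158935546875), (25.89866065979004, 18.511756896972656), 57.7243537902832) [[0.5514, 0.3739], [0.5801, 0.3325], [0.5204, 0.2902], [0.492, 0.3315]]
dark ((292.7193603515625, 230.30178833007812), (12.600506782531738, 27.183116912841797), 19.29004669189453) [[0.4926, -0.0722], [0.5635, -0.0951], [0.553, -0.1279], [0.4822, -0.1048]]
dark ((338.998291015625, 227.23548889160156), (49.657527923583984, 36.980255126953125), 83.2901611328125) [[0.5951, -0.1673], [0.6099, -0.2685], [0.475, -0.2847], [0.4605, -0.185]]
```

View pics/topz.png

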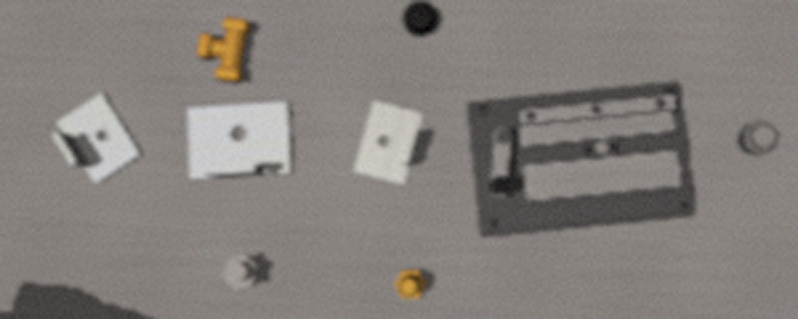

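View pics/sidez.png

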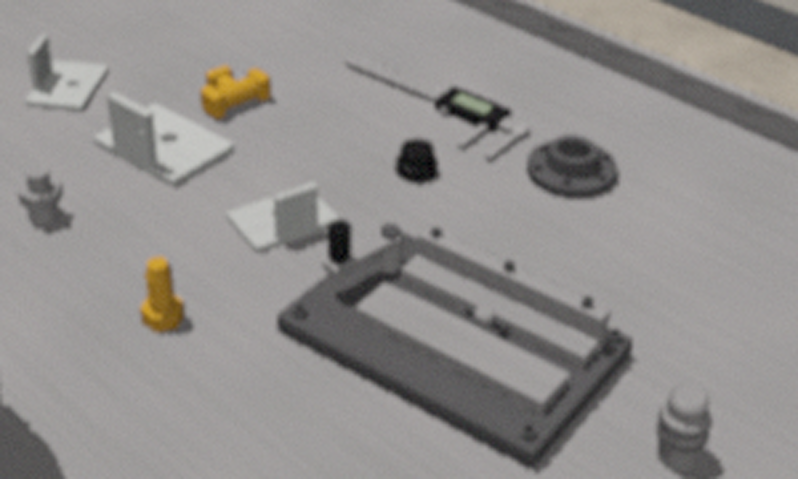

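```bash
python3 - <<'E'
from h import *
F=json.load(open('top0.json'))
z=lambda u,v,h:ray(F,(100+u/2.66,170+v/2.66),h)[:2]
# fixture plate corners (top z=.018): (+x,+y),(+x,-y),(-x,-y),(-x,+y)
C=np.array([z(470,102,.018),z(680,83,.018),z(694,214,.018),z(481,236,.018)])
L=np.array([[.062,.122],[.062,-.100],[-.078,-.100],[-.078,.122]])
def fit(L,C):
    a=L-L.mean(0);b=C-C.mean(0);H=a.T@b;t=np.arctan2(H[0,1]-H[1,0],H[0,0]+H[1,1])
    M=np.array([[np.cos(t),-np.sin(t)],[np.sin(t),np.cos(t)]]);o=C.mean(0)-M@L.mean(0)
    print('yaw deg',np.degrees(t).round(2),'origin',o.round(4),'resid',np.abs(C-(L@M.T+o)).max().round(4));return M,o
M,o=fit(L,C)
print('pin',(M.T@(z(600,147,.037)-o)).round(4),'knob',(M.T@(z(507,185,.080)-o)).round(4))
C=np.array([z(186,107,.008),z(290,101,.008),z(292,174,.008),z(190,179,.008)])
L=np.array([[.030,.052],[.030,-.052],[-.044,-.052],[-.044,.052]])
M,b=fit(L,C);print('hole',z(238,133,.008).round(4),'grip',(b+M@[-.04,0]).round(4))
E
```

```text
yaw deg 6.85 origin [ 0.5361 -0.1805] resid 0.0027
pin [ 0.0006 -0.0067] knob [-0.0305  0.0928]
yaw deg 4.9 origin [0.5436 0.1843] resid 0.0026
hole [0.5439 0.1856] grip [0.5037 0.1808]
```

```bash
python3 -m crank '{"linear":[[0.46,-0.76,0],[0.46,-0.76,0],[0.46,-0.76,0],[0.46,-0.76,0],[0.46,-0.76,0]],"delta_rot":[[0,0,-1],[0,0,-1],[0,0,-1],[0,0,-1],[0,0,-1]],"fingers":[1,1,1,1,1]}' 60
python3 -m crank '{"linear":[[0.48,-0.77,-0.1],[0.48,-0.77,-0.1],[0.48,-0.77,-0.1],[0.48,-0.77,-0.1],[0.48,-0.77,-0.1]],"delta_rot":[[0,0,-0.98],[0,0,-0.98],[0,0,-0.98],[0,0,-0.98],[0,0,-0.98]],"fingers":[1,1,1,1,1]}'
python3 -m crank '{"linear":[[0,0,0],[0,0,0],[0,0,0]],"delta_rot":[[0,0,0],[0,0,0],[0,0,0]],"fingers":[1,1,1]}'
python3 - <<'E'
from h import *
f=cam('wrist','w1');o=observe();p=o['position'];T=R.from_euler('xyz',o['tool_rot'])
print(p,np.degrees(o['tool_rot']),f['xyz'],f['orientation'],np.array(f['mtx']).tolist())
print('cam in tool',T.inv().apply(np.array(f['xyz'])-p),(T.inv().as_matrix()@rot(f)).round(3).tolist())
for q in ([.5436,.1843,.008],[.5037,.1808,.062]):print(proj(f,q))
json.dump({k:np.array(f[k]).tolist() for k in ('mtx','xyz','orientation')},open('w1.json','w'))
E
```

```text
clock: 0.6
position: [0.3866, 0.3698, 0.2484]
tool_rot: [-3.141, 0.001, 2.165]
force: [0.5, -0.1, 0.8]
grip_width: 0.0854
finger_force: 0.0
clock: 1.1
position: [0.5058, 0.1776, 0.2229]
tool_rot: [-3.142, 0.001, 1.653]
force: [0.1, 0.6, 0.1]
grip_width: 0.0854
finger_force: 0.0
clock: 1.4
position: [0.504, 0.1824, 0.2232]
tool_rot: [-3.141, -0.0, 1.66]
force: [-0.2, 0.1, 1.1]
grip_width: 0.0857
finger_force: 0.0
[0.50401083 0.18245031 0.2232839 ] [-1.79985962e+02 -1.97718335e-02  9.51511243e+01] [0.4969512  0.25821285 0.34879478] [ 2.83876156e+00 -1.56714725e-03  8.98783832e-02] [[366.54073374046357, 0.0, 279.1056562446868], [0.0, 366.54073374046357, 204.8941486004395], [0.0, 0.0, 1.0]]
cam in tool [ 0.0761337  -0.00025967 -0.12548455] [[-0.0, -0.954, -0.299], [1.0, -0.001, 0.002], [-0.002, -0.299, 0.954]]
[320.42606571 176.09001754]
[278.27080928 190.87213826]
```

View pics/w1.png

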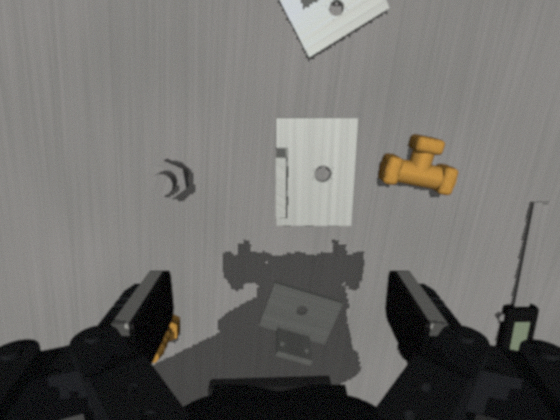

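The wrist view shows the foot corners at about (276,118), (358,118), (353,226) and (276,226), the hole at (322,173), and the leg's top face at x 276–287.

```bash
python3 - <<'E'
from h import *
F=json.load(open('w1.json'));img=cv2.imread('pics/w1.png')
g=cv2.cvtColor(img,cv2.COLOR_BGR2GRAY)
def edge(rows,c0,c1,sign,axis):
    pts=[]
    for r in rows:
        l=(g[r,c0:c1] if axis==0 else g[c0:c1,r]).astype(float)
        d=sign*np.diff(cv2.GaussianBlur(l[None],(5,1),1)[0]);k=d.argmax()
        w=d[max(k-2,0):k+3].clip(0);k=(w*np.arange(max(k-2,0),max(k-2,0)+len(w))).sum()/w.sum()+.5+c0
        pts.append((k,r) if axis==0 else (r,k))
    return np.array([ray(F,p,.008)[:2] for p in pts])
def line(P):
    c=np.median(P,0);vx,vy,x0,y0=cv2.fitLine(P.astype(np.float32)*1000,cv2.DIST_HUBER,0,.01,.01).ravel();return np.array([x0,y0])/1000,np.degrees(np.arctan2(vy,vx)),abs((P-np.array([x0,y0])/1000)@[-vy,vx]).max()
print('+x',line(edge(range(124,220,3),340,375,-1,0)))
print('+y',line(edge(range(292,350,3),105,130,1,1)))
print('-y',line(edge(range(292,348,3),215,240,-1,1)))
m=g[158:188,305:340];k=(m<140).astype(np.uint8)
n,l,s,c=cv2.connectedComponentsWithStats(k);i=1+s[1:,4].argmax();h=c[i]+[305,158];print('hole px',h,s[i],ray(F,h,.006))
print('gray leg row',g[190,266:300])
E
```

```text
+x (array([0.5750763, 0.1900501], dtype=float32), np.float32(-84.94028), np.float64(0.00036674332977088984))
+y (array([0.5378091 , 0.23813066], dtype=float32), np.float32(5.1901197), np.float64(0.00011334577395210438))
-y (array([0.55544895, 0.13530742], dtype=float32), np.float32(5.137135), np.float64(0.0007437838822431214))
hole px [322.63285024 173.42028986] [ 10   8  17  16 207] [0.54565072 0.18664165 0.006     ]
gray leg row [140 138 139 135 135 136 133 137 139 151 172 177 180 183 177 182 178 178
 172 152 129 144 167 178 182 181 181 179 175 178 179 183 185 185]
```

```bash
python3 -m crank '{"linear":[[0.06,-0.75,0],[0.06,-0.75,0],[0.06,-0.75,0],[0.06,-0.75,0],[0.06,-0.75,0]],"delta_rot":[[0,0,0.06],[0,0,0.06],[0,0,0.06],[0,0,0.06],[0,0,0.06]],"fingers":[1,1,1,1,1]}' 
python3 -m crank '{"linear":[[0.06,-0.75,0],[0.06,-0.75,0],[0.06,-0.75,0],[0.06,-0.75,0],[0.06,-0.75,0]],"delta_rot":[[0,0,0],[0,0,0],[0,0,0],[0,0,0],[0,0,0]],"fingers":[1,1,1,1,1]}'
python3 -m crank '{"linear":[[0,0,0],[0,0,0],[0,0,0]],"delta_rot":[[0,0,0],[0,0,0],[0,0,0]],"fingers":[1,1,1]}'
python3 - <<'E'
from h import *
f=cam('wrist','w2');o=observe();print(o['position'],np.degrees(o['tool_rot']))
json.dump({k:np.array(f[k]).tolist() for k in ('mtx','xyz','orientation')},open('w2.json','w'))
b=f['image'][:,:,::-1];cv2.imwrite('pics/w2z.png',cv2.resize(b[40:310,120:480],None,fx=2.2,fy=2.2,interpolation=cv2.INTER_CUBIC))
E
```

```text
clock: 1.95
position: [0.5195, -0.0105, 0.2237]
tool_rot: [3.141, 0.001, 1.685]
force: [-0.3, 0.5, 0.4]
grip_width: 0.0858
finger_force: 0.0
clock: 2.45
position: [0.5342, -0.1979, 0.2235]
tool_rot: [3.142, 0.002, 1.686]
force: [0.1, 0.9, -0.1]
grip_width: 0.0855
finger_force: 0.0
clock: 2.75
position: [0.5349, -0.1919, 0.2233]
tool_rot: [3.141, -0.0, 1.693]
force: [-0.4, 0.3, -0.5]
grip_width: 0.0854
finger_force: 0.0
[ 0.5348142  -0.19215179  0.22336125] [ 1.79991206e+02 -2.07315689e-02  9.69759015e+01]
```

View pics/w2z.png

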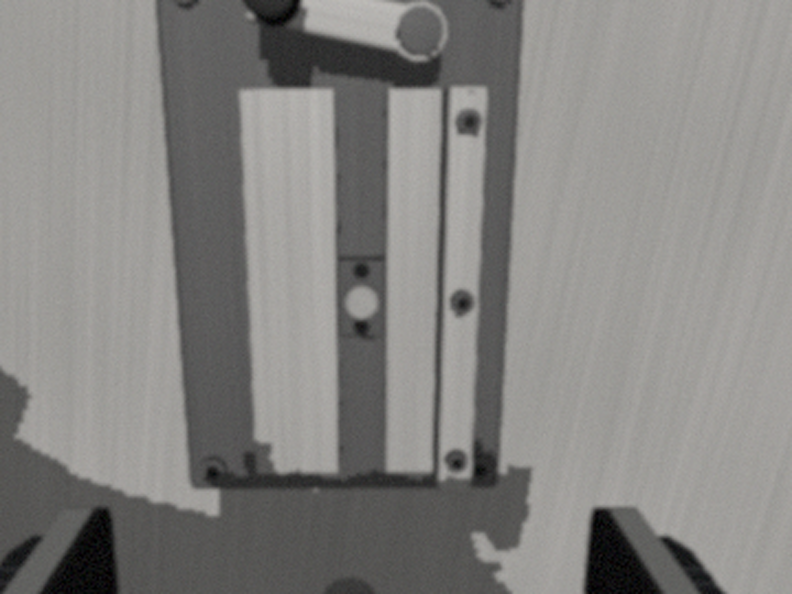

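The wrist view shows the pin tip at zoomed (361,302), the slot edges at x≈335 and 387, the fence top edge at x≈445, the pivot at (421,29) and the knob at about (272,-5).

```bash
python3 - <<'E'
from h import *
F=json.load(open('w2.json'));g=cv2.cvtColor(cv2.imread('pics/w2.png'),cv2.COLOR_BGR2GRAY)
u=lambda x:int(120+x/2.2)
v=lambda y:int(40+y/2.2)
def edge(rows,c0,c1,sign,axis,z):
    pts=[]
    for r in rows:
        l=(g[r,c0:c1] if axis==0 else g[c0:c1,r]).astype(float)
        d=sign*np.diff(cv2.GaussianBlur(l[None],(5,1),1)[0]);k=d.argmax();a=max(k-2,0)
        w=d[a:k+3].clip(0);k=(w*np.arange(a,a+len(w))).sum()/w.sum()+.5+c0
        pts.append((k,r) if axis==0 else (r,k))
    return np.array([ray(F,p,z)[:2] for p in pts])
def line(P):
    vx,vy,x0,y0=cv2.fitLine(P.astype(np.float32)*1000,cv2.DIST_HUBER,0,.01,.01).ravel()
    if vx<0 and abs(vx)>abs(vy) or vy<0 and abs(vy)>abs(vx): vx,vy=-vx,-vy
    return np.array([x0,y0])/1000,np.degrees(np.arctan2(vy,vx)),np.median(abs((P-np.array([x0,y0])/1000)@[-vy,vx]))
rows=[r for r in range(v(110),v(450),3) if not v(245)<r<v(345)]
res={'s-':line(edge(rows,u(315),u(355),-1,0,.030)),'s+':line(edge(rows,u(370),u(405),1,0,.030)),
'fence':line(edge(range(v(140),v(280),3),u(443),u(460),1,0,.050)),
'barend':line(edge(range(u(250),u(325),3),v(72),v(105),1,1,.030))}
for k,a in res.items():print(k,a)
yaw=np.radians((res['s-'][1]+res['s+'][1])/2-90);n=np.array([np.cos(yaw),np.sin(yaw)]);t=np.array([-n[1],n[0]])
x0=(n@res['s-'][0]+n@res['s+'][0])/2;y0=t@res['barend'][0]-.072
print('yaw',np.degrees(yaw),'slot width',n@(res['s+'][0]-res['s-'][0]),'fence x',n@res['fence'][0]-x0,'x0,y0',x0,y0,'origin',n*x0+t*y0)
c0,r0=u(335),v(275);m=(g[r0:v(330),c0:u(386)]>140).astype(np.uint8)
k,l,s,c=cv2.connectedComponentsWithStats(m);i=[j for j in range(1,k) if s[j,4]>60];print(s[i])
for j in i:
    p=ray(F,c[j]+[c0,r0],.037)[:2];print('pin',p,n@p-x0,t@p-y0)
for q,z in (((421,31),.053),((272,-5),.08)):
    p=ray(F,(120+q[0]/2.2,40+q[1]/2.2),z)[:2];print(q,p,n@p-x0,t@p-y0)
E
```

```text
s- (array([ 0.52762854, -0.17989986], dtype=float32), np.float32(97.38107), np.float64(6.0646832051843605e-05))
s+ (array([ 0.5498188 , -0.18995972], dtype=float32), np.float32(97.462555), np.float64(5.691826534225658e-05))
fence (array([ 0.5653917 , -0.14769605], dtype=float32), np.float32(98.524925), np.float64(3.596478704335609e-05))
barend (array([ 0.50067943, -0.11079741], dtype=float32), np.float32(7.557214), np.float64(6.888726447174646e-05))
yaw 7.421814 slot width 0.020704899 fence x 0.031254172 x0,y0 0.51032233 -0.2465435 origin [ 0.5378937  -0.17855802]
[[  6   6  13  13 132]]
pin [ 0.53885947 -0.18726651] -0.00016721164380317788 -0.00876026920497458
(421, 31) [ 0.54669194 -0.08746689] 0.020491061792999865 0.08919148638285948
(272, -5) [ 0.49799652 -0.08555934] -0.027549976847749624 0.09737319735984534
```

```bash
python3 -m crank '{"linear":[[-0.058,0.75,0],[-0.058,0.75,0],[-0.058,0.75,0],[-0.058,0.75,0],[-0.058,0.75,0]],"delta_rot":[[0,0,-0.06],[0,0,-0.06],[0,0,-0.06],[0,0,-0.06],[0,0,-0.06]],"fingers":[1,1,1,1,1]}' 
python3 -m crank '{"linear":[[-0.058,0.751,0],[-0.058,0.751,0],[-0.058,0.751,0],[-0.058,0.751,0],[-0.058,0.751,0]],"delta_rot":[[0,0,0],[0,0,0],[0,0,0],[0,0,0],[0,0,0]],"fingers":[1,1,1,1,1]}'
python3 -m crank '{"linear":[[0,0,-0.1],[0,0,-0.25],[0,0,-0.4],[0,0,-0.55],[0,0,-0.6]],"delta_rot":[[0,0,0],[0,0,0],[0,0,0],[0,0,0],[0,0,0]],"fingers":[1,1,1,1,1]}'
python3 -m crank '{"linear":[[0,0,0],[0,0,0]],"delta_rot":[[0,0,0],[0,0,0]],"fingers":[1,1]}'
python3 -c "
from h import *
o=observe();print(o['position'],np.degrees(o['tool_rot']))"
```

```text
clock: 3.3
position: [0.5196, 0.0003, 0.2233]
tool_rot: [-3.142, -0.002, 1.667]
force: [0.9, -0.3, -0.0]
grip_width: 0.0853
finger_force: 0.0
clock: 3.8
position: [0.5042, 0.1878, 0.2231]
tool_rot: [-3.141, -0.002, 1.667]
force: [0.0, -1.0, 0.7]
grip_width: 0.0852
finger_force: 0.0
clock: 4.3
position: [0.5039, 0.1812, 0.0705]
tool_rot: [-3.138, 0.001, 1.66]
force: [-0.5, 0.1, 0.8]
grip_width: 0.0853
finger_force: 0.0
clock: 4.5
position: [0.5061, 0.1818, 0.0746]
tool_rot: [3.14, -0.0, 1.659]
force: [0.6, 0.3, 0.6]
grip_width: 0.0854
finger_force: 0.0
[0.50614877 0.18179653 0.07457197] [ 1.79934641e+02 -1.93982937e-02  9.50506699e+01]
```

```bash
python3 -m crank '{"linear":[[0,0.005,-0.07],[-0.002,0.005,-0.146],[-0.002,0.005,-0.146],[-0.002,0.005,-0.146]],"delta_rot":[[0,0,0],[0,0,0],[0,0,0],[0,0,0]],"fingers":[1,1,1,0.3]}' 40
python3 -m crank '{"linear":[[0,0,0],[0,0,0],[0,0,0],[0,0,0],[0,0,0]],"delta_rot":[[0,0,0],[0,0,0],[0,0,0],[0,0,0],[0,0,0]],"fingers":[0,-0.3,-0.6,-1,-1]}'
python3 -m crank '{"linear":[[0,0,0],[0,0,0],[0,0,0]],"delta_rot":[[0,0,0],[0,0,0],[0,0,0]],"fingers":[-1,-1,-1]}'
python3 -c "
from h import *
o=observe();print(o['position'],np.degrees(o['tool_rot']),o['force'],o['moment'])"
```

```text
clock: 4.9
position: [0.5057, 0.1831, 0.0383]
tool_rot: [3.14, -0.0, 1.659]
force: [0.2, -0.4, -1.0]
grip_width: 0.0735
finger_force: 0.0
clock: 5.4
position: [0.5051, 0.1829, 0.0371]
tool_rot: [3.141, -0.0, 1.659]
force: [-1.4, 0.6, 6.0]
grip_width: 0.0074
finger_force: 39.4
clock: 5.7
position: [0.5051, 0.183, 0.0371]
tool_rot: [3.141, -0.0, 1.659]
force: [-1.4, -0.1, 6.0]
grip_width: 0.0073
finger_force: 39.5
[0.50508394 0.18295602 0.03711487] [ 1.79991105e+02 -1.04064558e-02  9.50517394e+01] [-1.4466506  -0.08356515  5.965053  ] [-0.03658821  0.34356197 -0.04530325]
```

```bash
python3 -m crank '{"linear":[[0,0,0.04],[0,0,0.15],[0,0,0.3],[0,0,0.45],[0,0,0.492]],"delta_rot":[[0,0,0],[0,0,0],[0,0,0],[0,0,0],[0,0,0]],"fingers":[-1,-1,-1,-1,-1]}' 50
python3 -m crank '{"linear":[[0,-0.08,0],[-0.01,-0.22,0],[-0.02,-0.39,0],[-0.028,-0.56,0],[-0.028,-0.723,0]],"delta_rot":[[0,0,0],[0,0,0.04],[0,0,0.079],[0,0,0.079],[0,0,0.079]],"fingers":[-1,-1,-1,-1,-1]}'
python3 -m crank '{"linear":[[0,-0.17,0],[-0.01,-0.34,0],[-0.02,-0.51,0],[-0.028,-0.65,0],[-0.028,-0.723,0]],"delta_rot":[[0,0,0],[0,0,0],[0,0,0],[0,0,0],[0,0,0]],"fingers":[-1,-1,-1,-1,-1]}'
python3 -m crank '{"linear":[[0,0,0],[0,0,0],[0,0,0]],"delta_rot":[[0,0,0],[0,0,0],[0,0,0]],"fingers":[-1,-1,-1]}'
cat > st.py <<'E'
from h import *
y=np.radians(7.42);n=np.array([np.cos(y),np.sin(y)]);t=np.array([-n[1],n[0]])
o=observe();p=o['position'][:2];f=o['force']
print('t%.2f'%o['clock'],'pos',o['position'].round(5),'rot',np.degrees(o['tool_rot']).round(2),'hole-pin n,t mm',((n@p+.0402-.5102)*1e3).round(2),((t@p+.2553)*1e3).round(2),'under mm',((o['position'][2]-.0371)*1e3).round(2),'F n,t,z',(n@f[:2]).round(2),(t@f[:2]).round(2),f[2].round(2),'M',o['moment'].round(3),'w',round(o['grip_width'],4))
E
python3 st.py; python3 -c "
from h import *
cam('wrist','w3')"
```

```text
clock: 6.2
position: [0.5062, 0.1832, 0.1637]
tool_rot: [3.137, -0.002, 1.659]
force: [0.4, 0.5, -2.0]
grip_width: 0.0075
finger_force: 49.1
clock: 6.7
position: [0.4972, 0.0005, 0.1598]
tool_rot: [-3.141, -0.0, 1.701]
force: [0.9, -0.2, -2.0]
grip_width: 0.0069
finger_force: 48.9
clock: 7.2
position: [0.4899, -0.1819, 0.1598]
tool_rot: [-3.141, 0.001, 1.697]
force: [0.4, 0.1, -2.6]
grip_width: 0.0072
finger_force: 49.0
clock: 7.5
position: [0.491, -0.1775, 0.1597]
tool_rot: [-3.141, -0.001, 1.702]
force: [0.1, 0.2, -2.8]
grip_width: 0.0072
finger_force: 49.0
t7.50 pos [ 0.49103 -0.17753  0.1597 ] rot [-1.7998e+02 -3.0000e-02  9.7500e+01] hole-pin n,t mm -6.01 15.85 under mm 122.6 F n,t,z 0.08 0.23 -2.83 M [-0.01   0.074 -0.059] w 0.0072
```

View pics/w3.png

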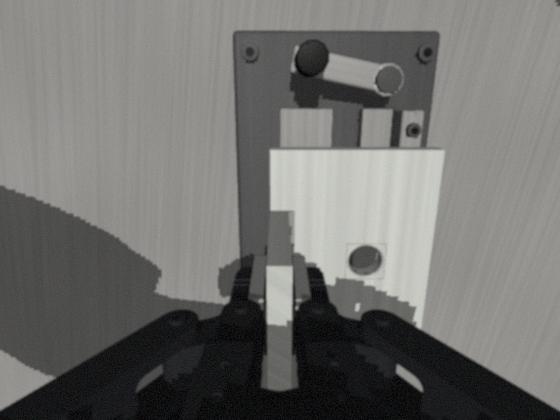

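The wrist view shows the bracket held square and level over the fixture, with the leg away from the fence, its hole at (366,260), and the keeper open at the top.

```bash
python3 -m crank '{"linear":[[0,0,-0.08],[0,0,-0.18],[0,0,-0.26],[0,0,-0.31],[0,0,-0.326]],"delta_rot":[[0,0,0],[0,0,0],[0,0,0],[0,0,0],[0,0,0]],"fingers":[-1,-1,-1,-1,-1]}' 
python3 -m crank '{"linear":[[0,0,0],[0,0,0]],"delta_rot":[[0,0,0],[0,0,0]],"fingers":[-1,-1]}'
python3 st.py
python3 -m crank '{"linear":[[0.004,0,0],[0.008,0.001,0],[0.012,0.0015,0],[0.016,0.002,0],[0.016,0.002,0]],"delta_rot":[[0,0,0],[0,0,0],[0,0,0],[0,0,0],[0,0,0]],"fingers":[-1,-1,-1,-1,-1]}' >/dev/null
python3 st.py
```

```text
clock: 8.05
position: [0.4907, -0.1779, 0.0773]
tool_rot: [-3.14, -0.001, 1.701]
force: [0.4, 0.2, -1.6]
grip_width: 0.0072
finger_force: 48.9
clock: 8.25
position: [0.4914, -0.1786, 0.079]
tool_rot: [3.141, 0.0, 1.701]
force: [-0.1, 0.0, -1.3]
grip_width: 0.0072
finger_force: 48.9
t8.25 pos [ 0.49142 -0.17862  0.07901] rot [1.7995e+02 2.0000e-02 9.7440e+01] hole-pin n,t mm -5.76 14.72 under mm 41.91 F n,t,z -0.11 0.04 -1.33 M [-0.015  0.075 -0.056] w 0.0072
t8.75 pos [ 0.49521 -0.17809  0.07838] rot [1.7999e+02 1.0000e-02 9.7430e+01] hole-pin n,t mm -1.94 14.75 under mm 41.28 F n,t,z 0.76 -0.38 -2.43 M [ 0.031  0.098 -0.033] w 0.0076
```

```bash
python3 -m crank '{"linear":[[0.002,0,0],[0.004,0.0005,0],[0.005,0.0005,0]],"delta_rot":[[0,0,0],[0,0,0],[0,0,0]],"fingers":[-1,-1,-1]}' >/dev/null
python3 st.py
python3 -m crank '{"linear":[[0.001,0,0],[0.002,0,0],[0.002,0,0]],"delta_rot":[[0,0,0],[0,0,0],[0,0,0]],"fingers":[-1,-1,-1]}' >/dev/null
python3 st.py
python3 -m crank '{"linear":[[0.001,0,0],[0.002,0,0],[0.002,0,0]],"delta_rot":[[0,0,0],[0,0,0],[0,0,0]],"fingers":[-1,-1,-1]}' >/dev/null
python3 st.py
```

```text
t9.05 pos [ 0.49627 -0.17797  0.07828] rot [-180.     -0.     97.43] hole-pin n,t mm -0.87 14.73 under mm 41.18 F n,t,z 0.06 -0.08 -1.02 M [-0.042  0.04  -0.025] w 0.0079
t9.35 pos [ 0.49677 -0.17795  0.07828] rot [-180.     -0.     97.43] hole-pin n,t mm -0.37 14.68 under mm 41.18 F n,t,z 0.12 -0.07 -3.04 M [-0.039  0.021  0.036] w 0.0072
t9.65 pos [ 0.49726 -0.17797  0.07828] rot [-180.     -0.     97.42] hole-pin n,t mm 0.11 14.6 under mm 41.18 F n,t,z -0.18 0.02 -1.69 M [-0.024  0.041 -0.055] w 0.0073
```

```bash
python3 -m crank '{"linear":[[0.001,0,0],[0.002,0,0],[0.002,0,0]],"delta_rot":[[0,0,0],[0,0,0],[0,0,0]],"fingers":[-1,-1,-1]}' >/dev/null
python3 st.py
python3 -m crank '{"linear":[[0.001,0,0],[0.002,0,0],[0.002,0,0]],"delta_rot":[[0,0,0],[0,0,0],[0,0,0]],"fingers":[-1,-1,-1]}' >/dev/null
python3 st.py
```

```text
t9.95 pos [ 0.49766 -0.17797  0.07828] rot [-179.99   -0.     97.42] hole-pin n,t mm 0.51 14.55 under mm 41.18 F n,t,z -0.04 0.45 -1.53 M [-0.018  0.182 -0.038] w 0.0075
t10.25 pos [ 0.49777 -0.17799  0.07821] rot [-1.7995e+02 -2.0000e-02  9.7410e+01] hole-pin n,t mm 0.62 14.52 under mm 41.11 F n,t,z -3.89 0.95 0.76 M [ 0.076  1.072 -0.022] w 0.0079
```

```bash
python3 -m crank '{"linear":[[-0.001,0,-0.004],[-0.001,0,-0.008],[-0.001,0,-0.012],[-0.001,0,-0.014],[-0.001,0,-0.014]],"delta_rot":[[0,0,0],[0,0,0],[0,0,0],[0,0,0],[0,0,0]],"fingers":[-1,-1,-1,-1,-1]}' >/dev/null
python3 st.py
python3 -m crank '{"linear":[[0,0,-0.001],[0,0,-0.002],[0,0,-0.002]],"delta_rot":[[0,0,0],[0,0,0],[0,0,0]],"fingers":[-1,-1,-1]}' >/dev/null
python3 st.py
python3 -m crank '{"linear":[[0,0,-0.001],[0,0,-0.002],[0,0,-0.002]],"delta_rot":[[0,0,0],[0,0,0],[0,0,0]],"fingers":[-1,-1,-1]}' >/dev/null
python3 st.py
```

```text
t10.75 pos [ 0.49779 -0.1781   0.07465] rot [-179.98   -0.     97.41] hole-pin n,t mm 0.62 14.41 under mm 37.55 F n,t,z -5.57 -0.34 -0.54 M [-0.208  1.028 -0.099] w 0.0073
t11.05 pos [ 0.49777 -0.17807  0.07424] rot [-179.98   -0.     97.42] hole-pin n,t mm 0.6 14.44 under mm 37.14 F n,t,z -5.79 0.25 0.86 M [-0.176  1.157 -0.105] w 0.0075
t11.35 pos [ 0.49771 -0.17809  0.07405] rot [-1.7998e+02 -1.0000e-02  9.7410e+01] hole-pin n,t mm 0.55 14.43 under mm 36.95 F n,t,z -8.29 1.25 8.44 M [-0.008  1.568 -0.02 ] w 0.0075
```

```bash
python3 -m crank '{"linear":[[-0.0015,0,0.001],[-0.001,-0.004,0.001],[-0.0005,-0.008,0.001],[0,-0.012,0.001],[0.0005,-0.016,0.001]],"delta_rot":[[0,0,0],[0,0,0],[0,0,0],[0,0,0],[0,0,0]],"fingers":[-1,-1,-1,-1,-1]}' >/dev/null
python3 st.py
python3 -m crank '{"linear":[[0.0005,-0.004,0],[0.001,-0.008,0],[0.0015,-0.012,0],[0.0015,-0.012,0]],"delta_rot":[[0,0,0],[0,0,0],[0,0,0],[0,0,0]],"fingers":[-1,-1,-1,-1]}' >/dev/null
python3 st.py
python3 -m crank '{"linear":[[0.0005,-0.004,0],[0.001,-0.008,0],[0.0015,-0.012,0],[0.0015,-0.012,0]],"delta_rot":[[0,0,0],[0,0,0],[0,0,0],[0,0,0]],"fingers":[-1,-1,-1,-1]}' >/dev/null
python3 st.py
```

```text
t11.85 pos [ 0.49744 -0.17968  0.07406] rot [-179.9    -0.2    97.54] hole-pin n,t mm 0.07 12.88 under mm 36.96 F n,t,z -10.28 17.25 16.1 M [3.968 2.179 0.486] w 0.0075
t12.25 pos [ 0.49726 -0.18161  0.07403] rot [-179.82   -0.29   97.6 ] hole-pin n,t mm -0.36 11.0 under mm 36.93 F n,t,z -12.28 23.05 21.75 M [4.957 2.824 0.565] w 0.0075
t12.65 pos [ 0.49823 -0.18591  0.07407] rot [-179.9    -0.18   97.53] hole-pin n,t mm 0.05 6.61 under mm 36.97 F n,t,z -9.12 14.83 13.95 M [3.149 1.966 0.326] w 0.0071
```

```bash
python3 -m crank '{"linear":[[-0.001,0,0.002],[-0.001,0,0.004],[-0.001,0,0.004]],"delta_rot":[[0,0,0],[0,0,0],[0,0,0]],"fingers":[-1,-1,-1]}' >/dev/null
python3 st.py
python3 -c "
from h import *
f=cam('side','s1');b=f['image'][:,:,::-1]
cv2.imwrite('pics/s1z.png',cv2.resize(b[190:340,220:420],None,fx=3.9,fy=3.9,interpolation=cv2.INTER_CUBIC))"
```

```text
t12.95 pos [ 0.49886 -0.18803  0.07505] rot [1.7998e+02 1.0000e-02 9.7430e+01] hole-pin n,t mm 0.4 4.42 under mm 37.95 F n,t,z -1.14 1.37 -2.14 M [0.154 0.44  0.004] w 0.0074
```

View pics/s1z.png

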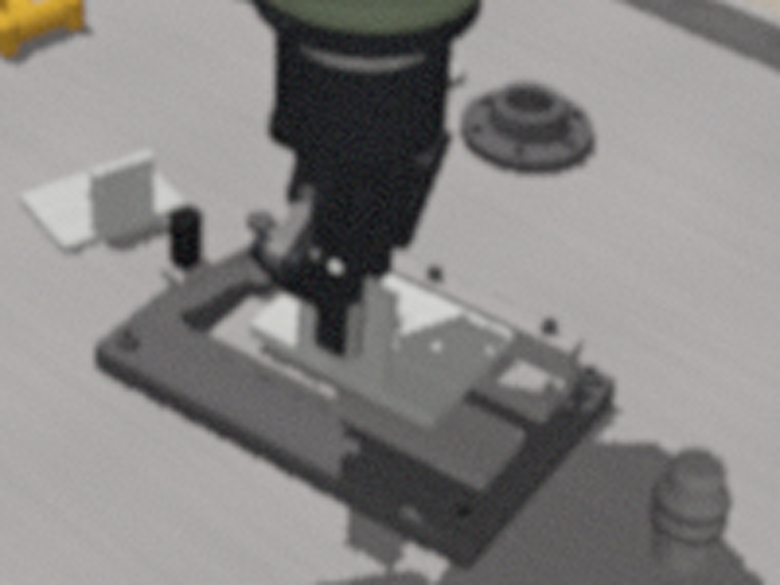

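The side view shows the foot still level over the bars, the leg facing away from the fence and the fingers clear. It had stuck under too much load, so I'll continue more lightly.

```bash
python3 -m crank '{"linear":[[-0.0005,0,-0.001],[-0.0005,0,-0.002],[-0.0005,0,-0.002]],"delta_rot":[[0,0,0],[0,0,0],[0,0,0]],"fingers":[-1,-1,-1]}' >/dev/null
python3 st.py
python3 -m crank '{"linear":[[0,0,-0.0008],[0,0,-0.0014],[0,0,-0.0014]],"delta_rot":[[0,0,0],[0,0,0],[0,0,0]],"fingers":[-1,-1,-1]}' >/dev/null
python3 st.py
```

```text
t13.30 pos [ 0.49869 -0.18807  0.07453] rot [1.7998e+02 1.0000e-02 9.7420e+01] hole-pin n,t mm 0.23 4.4 under mm 37.43 F n,t,z -0.55 0.4 -2.11 M [ 0.021  0.036 -0.001] w 0.0074
t13.60 pos [ 0.49853 -0.18801  0.07418] rot [180.     0.    97.42] hole-pin n,t mm 0.08 4.48 under mm 37.08 F n,t,z 1.17 0.85 -2.26 M [ 0.014 -0.02  -0.011] w 0.0074
```

```bash
python3 -m crank '{"linear":[[0.0005,0,-0.0008],[0.001,0,-0.0008],[0.001,0,-0.0008]],"delta_rot":[[0,0,0],[0,0,0],[0,0,0]],"fingers":[-1,-1,-1]}' >/dev/null
python3 st.py
python3 -m crank '{"linear":[[0,-0.002,0],[0.0005,-0.004,0],[0.0005,-0.004,0]],"delta_rot":[[0,0,0],[0,0,0],[0,0,0]],"fingers":[-1,-1,-1]}' >/dev/null
python3 st.py
python3 -m crank '{"linear":[[0,-0.002,0],[0.0005,-0.004,0],[0.0005,-0.004,0]],"delta_rot":[[0,0,0],[0,0,0],[0,0,0]],"fingers":[-1,-1,-1]}' >/dev/null
python3 st.py
```

```text
t13.90 pos [ 0.49863 -0.188    0.07408] rot [-179.99   -0.     97.42] hole-pin n,t mm 0.17 4.48 under mm 36.98 F n,t,z -2.48 0.81 2.01 M [ 0.     0.578 -0.023] w 0.0076
t14.20 pos [ 0.49873 -0.18851  0.074  ] rot [-1.7998e+02 -4.0000e-02  9.7450e+01] hole-pin n,t mm 0.21 3.96 under mm 36.9 F n,t,z -3.27 3.88 6.09 M [0.939 0.728 0.11 ] w 0.0073
t14.50 pos [ 0.49874 -0.18899  0.07395] rot [-1.7996e+02 -8.0000e-02  9.7480e+01] hole-pin n,t mm 0.16 3.48 under mm 36.85 F n,t,z -3.27 7.75 7.24 M [1.655 0.813 0.189] w 0.0077
```

```bash
python3 -m crank '{"linear":[[0,0,0.0008],[0.0005,-0.003,0.0008],[0.0005,-0.003,0.0008]],"delta_rot":[[0,0,0],[0,0,0],[0,0,0]],"fingers":[-1,-1,-1]}' >/dev/null
python3 st.py
python3 -m crank '{"linear":[[0,-0.002,0],[0.0005,-0.003,0],[0.0005,-0.003,0]],"delta_rot":[[0,0,0],[0,0,0],[0,0,0]],"fingers":[-1,-1,-1]}' >/dev/null
python3 st.py
python3 -m crank '{"linear":[[0,-0.002,0],[0.0005,-0.003,0],[0.0005,-0.003,0]],"delta_rot":[[0,0,0],[0,0,0],[0,0,0]],"fingers":[-1,-1,-1]}' >/dev/null
python3 st.py
```

```text
t14.80 pos [ 0.49925 -0.19094  0.07413] rot [1.7999e+02 2.0000e-02 9.7420e+01] hole-pin n,t mm 0.41 1.48 under mm 37.03 F n,t,z -0.65 0.84 -1.08 M [ 0.115  0.211 -0.008] w 0.0075
t15.10 pos [ 0.49931 -0.19172  0.07415] rot [1.800e+02 1.000e-02 9.741e+01] hole-pin n,t mm 0.37 0.71 under mm 37.05 F n,t,z 0.64 -0.43 -1.97 M [-0.11   0.152 -0.033] w 0.0071
t15.40 pos [ 0.49939 -0.1923   0.07419] rot [180.     0.    97.42] hole-pin n,t mm 0.37 0.12 under mm 37.09 F n,t,z -0.87 -0.13 -1.86 M [-0.072  0.08   0.003] w 0.0074
```

```bash
for i in 1 2 3; do python3 -m crank '{"linear":[[0,0,-0.0008],[0,0,-0.0016],[0,0,-0.0016]],"delta_rot":[[0,0,0],[0,0,0],[0,0,0]],"fingers":[-1,-1,-1]}' >/dev/null
python3 st.py; done
```

```text
t15.70 pos [ 0.49936 -0.19226  0.07377] rot [-180.      0.     97.42] hole-pin n,t mm 0.35 0.17 under mm 36.67 F n,t,z 0.29 -0.86 -0.88 M [-0.086  0.126 -0.012] w 0.0072
t16.00 pos [ 0.49936 -0.19226  0.07341] rot [-180.      0.     97.42] hole-pin n,t mm 0.35 0.16 under mm 36.31 F n,t,z -0.35 -0.75 0.23 M [-0.083  0.15  -0.014] w 0.0071
t16.30 pos [ 0.49939 -0.19234  0.07308] rot [1.7999e+02 1.0000e-02 9.7420e+01] hole-pin n,t mm 0.37 0.08 under mm 35.98 F n,t,z -3.18 -0.48 2.27 M [-0.185  0.204 -0.058] w 0.0077
```

```bash
python3 -m crank '{"linear":[[-0.001,0,0],[-0.001,0,-0.001],[-0.001,0,-0.001]],"delta_rot":[[0,0,0],[0,0,0],[0,0,0]],"fingers":[-1,-1,-1]}' >/dev/null
python3 st.py; for i in 1 2; do python3 -m crank '{"linear":[[0,0,-0.0008],[0,0,-0.0016],[0,0,-0.0016]],"delta_rot":[[0,0,0],[0,0,0],[0,0,0]],"fingers":[-1,-1,-1]}' >/dev/null
python3 st.py; done
```

```text
t16.60 pos [ 0.49928 -0.19238  0.07285] rot [1.7998e+02 1.0000e-02 9.7410e+01] hole-pin n,t mm 0.25 0.05 under mm 35.75 F n,t,z -0.1 -1.05 4.93 M [-0.365 -0.083 -0.066] w 0.0075
t16.90 pos [ 0.49931 -0.19244  0.07257] rot [1.7997e+02 2.0000e-02 9.7420e+01] hole-pin n,t mm 0.28 -0.01 under mm 35.47 F n,t,z -2.21 -2.0 6.49 M [-0.356  0.065 -0.056] w 0.0075
t17.20 pos [ 0.49914 -0.19269  0.07182] rot [1.80e+02 3.00e-02 9.74e+01] hole-pin n,t mm 0.07 -0.24 under mm 34.72 F n,t,z -0.04 -5.65 -2.11 M [-1.205 -0.316 -0.218] w 0.0075
```

```bash
python3 -m crank '{"linear":[[0,-0.001,0],[0.0002,-0.002,0],[0.0002,-0.002,-0.001]],"delta_rot":[[0,0,0],[0,0,0],[0,0,0]],"fingers":[-1,-1,-1]}' >/dev/null
python3 st.py; for i in 1 2 3; do python3 -m crank '{"linear":[[0,0,-0.0012],[0,0,-0.0024],[0,0,-0.0024]],"delta_rot":[[0,0,0],[0,0,0],[0,0,0]],"fingers":[-1,-1,-1]}' >/dev/null
python3 st.py; done
```

```text
t17.50 pos [ 0.49918 -0.19284  0.07165] rot [-1.800e+02  1.000e-02  9.742e+01] hole-pin n,t mm 0.1 -0.39 under mm 34.55 F n,t,z -0.34 -3.84 -0.13 M [-1.028 -0.119 -0.205] w 0.007
t17.80 pos [ 0.49915 -0.19288  0.0711 ] rot [1.800e+02 1.000e-02 9.741e+01] hole-pin n,t mm 0.06 -0.43 under mm 34.0 F n,t,z -0.94 -5.65 0.88 M [-1.188 -0.148 -0.266] w 0.0072
t18.10 pos [ 0.49918 -0.19285  0.07051] rot [1.800e+02 1.000e-02 9.742e+01] hole-pin n,t mm 0.1 -0.41 under mm 33.41 F n,t,z -0.26 -4.79 0.2 M [-1.277 -0.114 -0.241] w 0.0073
t18.40 pos [ 0.49917 -0.19291  0.06989] rot [1.800e+02 1.000e-02 9.742e+01] hole-pin n,t mm 0.08 -0.46 under mm 32.79 F n,t,z -0.49 -5.47 0.4 M [-1.292 -0.118 -0.264] w 0.0073
```

```bash
python3 -m crank '{"linear":[[0.0002,-0.0015,0],[0.0003,-0.003,0],[0.0003,-0.003,0]],"delta_rot":[[0,0,0],[0,0,0],[0,0,0]],"fingers":[-1,-1,-1]}' >/dev/null
python3 st.py; for i in 1 2 3; do python3 -m crank '{"linear":[[0,0,-0.0012],[0,0,-0.0024],[0,0,-0.0024]],"delta_rot":[[0,0,0],[0,0,0],[0,0,0]],"fingers":[-1,-1,-1]}' >/dev/null
python3 st.py; done
```

```text
t18.70 pos [ 0.49919 -0.19319  0.06978] rot [-1.7998e+02 -2.0000e-02  9.7440e+01] hole-pin n,t mm 0.06 -0.74 under mm 32.68 F n,t,z 0.28 -2.77 -0.14 M [-0.576 -0.099 -0.037] w 0.0078
t19.00 pos [ 0.49919 -0.19331  0.06918] rot [-1.7999e+02 -1.0000e-02  9.7440e+01] hole-pin n,t mm 0.05 -0.86 under mm 32.08 F n,t,z -0.73 -2.25 -1.4 M [-0.349 -0.098 -0.019] w 0.007
t19.30 pos [ 0.4992  -0.19336  0.0686 ] rot [-1.7999e+02 -1.0000e-02  9.7430e+01] hole-pin n,t mm 0.05 -0.91 under mm 31.5 F n,t,z 0.45 -1.16 -2.31 M [-0.237 -0.019 -0.014] w 0.0073
t19.60 pos [ 0.49921 -0.1934   0.06805] rot [-1.7999e+02 -1.0000e-02  9.7430e+01] hole-pin n,t mm 0.06 -0.95 under mm 30.95 F n,t,z -0.3 -0.13 -2.0 M [-0.109  0.029 -0.006] w 0.0073
```

Going in freely. One more millimetre.

```bash
for i in 1 2 3; do python3 -m crank '{"linear":[[0,0,-0.0008],[0,0,-0.0014],[0,0,-0.0014]],"delta_rot":[[0,0,0],[0,0,0],[0,0,0]],"fingers":[-1,-1,-1]}' >/dev/null
python3 st.py; done
```

```text
t19.90 pos [ 0.49919 -0.19342  0.06775] rot [-1.7999e+02 -1.0000e-02  9.7430e+01] hole-pin n,t mm 0.04 -0.96 under mm 30.65 F n,t,z -0.08 0.38 -1.06 M [-0.056  0.148 -0.034] w 0.0076
t20.20 pos [ 0.49919 -0.19334  0.0676 ] rot [-1.800e+02 -1.000e-02  9.743e+01] hole-pin n,t mm 0.04 -0.88 under mm 30.5 F n,t,z -3.25 3.25 6.62 M [ 0.111  0.559 -0.067] w 0.0073
t20.50 pos [ 0.49918 -0.1932   0.06743] rot [-1.800e+02 -2.000e-02  9.744e+01] hole-pin n,t mm 0.05 -0.75 under mm 30.33 F n,t,z -4.01 4.51 11.67 M [ 0.237  0.826 -0.004] w 0.0072
```

```bash
python3 -m crank '{"linear":[[0,0,0.001],[0,0,0.0012],[0,0,0.0012]],"delta_rot":[[0,0,0],[0,0,0],[0,0,0]],"fingers":[-1,-1,-1]}' 20 >/dev/null
python3 st.py
python3 -m crank '{"linear":[[0,0,0],[0,0,0],[0,0,0],[0,0,0],[0,0,0]],"delta_rot":[[0,0,0],[0,0,0],[0,0,0],[0,0,0],[0,0,0]],"fingers":[-0.8,-0.7,-0.5,-0.3,-0.2]}' >/dev/null
python3 st.py
python3 -m crank '{"linear":[[0,0,0.04],[0,0,0.15],[0,0,0.3],[0,0,0.45],[0,0,0.5]],"delta_rot":[[0,0,0],[0,0,0],[0,0,0],[0,0,0],[0,0,0]],"fingers":[-0.2,-0.2,-0.2,-0.2,-0.2]}' >/dev/null
python3 -m crank '{"linear":[[0,-0.1,0],[0,-0.2,0],[0,-0.2,0],[0,-0.2,0]],"delta_rot":[[0,0,0],[0,0,0],[0,0,0],[0,0,0]],"fingers":[-0.2,-0.2,-0.2,-0.2]}' >/dev/null
python3 st.py
python3 - <<'E'
from h import *
f=cam('wrist','w4');b=f['image'][:,:,::-1]
json.dump({k:np.array(f[k]).tolist() for k in ('mtx','xyz','orientation')},open('w4.json','w'))
E
```

```text
t20.80 pos [ 0.4992  -0.19327  0.06755] rot [-1.800e+02 -2.000e-02  9.744e+01] hole-pin n,t mm 0.06 -0.82 under mm 30.45 F n,t,z -3.22 2.11 5.78 M [0.223 0.529 0.005] w 0.0075
t21.30 pos [ 0.49926 -0.1935   0.06732] rot [-180.      0.     97.42] hole-pin n,t mm 0.09 -1.05 under mm 30.22 F n,t,z 0.36 -0.54 0.02 M [-0.02  -0.003  0.004] w 0.0341
t22.20 pos [ 0.49895 -0.24361  0.1923 ] rot [-1.7998e+02 -1.0000e-02  9.7370e+01] hole-pin n,t mm -6.69 -50.7 under mm 155.2 F n,t,z -0.3 0.35 -0.51 M [-0.004  0.035  0.068] w 0.0339
```

View pics/w4.png

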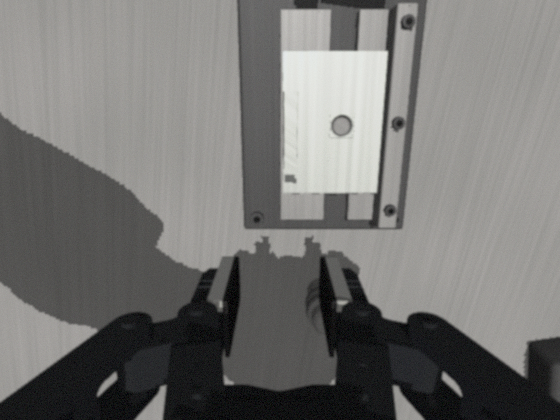

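The wrist view shows the pin filling the hole at (341,126), with the foot flat between the bars' outline and along the fence. Next I'll locate the knob precisely in w2.

```bash
python3 - <<'E'
from h import *
F=json.load(open('w2.json'));g=cv2.cvtColor(cv2.imread('pics/w2.png'),cv2.COLOR_BGR2GRAY)
c=g[15:60,215:275];m=(c<45).astype(np.uint8);m=cv2.morphologyEx(m,cv2.MORPH_OPEN,np.ones((7,7)))
k,l,s,ce=cv2.connectedComponentsWithStats(m);print(s[1:],ce[1:]+[215,15])
for h in range(1,k):
    for z in (.066,.08):
        p=ray(F,ce[h]+[215,15],z)[:2];y=np.radians(7.42);n=np.array([np.cos(y),np.sin(y)]);t=np.array([-n[1],n[0]])
        q=np.array([n@p-.5103,t@p+.2465]);d=q-[.02,.09];print(z,p,q,'r',np.hypot(*d),'theta',np.arctan2(-d[0],-d[1]))
for th in (1.7,1.3,.9,.5,.25,0,-.1):
    q=np.array([.02-.05*np.sin(th),.09-.05*np.cos(th)])+[.5103,-.2465];print(th,(n*q[0]+t*q[1]).round(4))
print(observe()['qpos'])
E
```

```text
[[25 30  9  8 71]] [[243.94366197  48.45070423]]
0.066 [ 0.49745054 -0.09092015] [-0.02875663  0.09209957] r 0.04880181121402443 theta 1.6138320746005463
0.08 [ 0.49882661 -0.09217592] [-0.02755425  0.0906766 ] r 0.04755906046945095 theta 1.585023402597472
1.7 [ 0.4961 -0.0867]
1.3 [ 0.5    -0.1062]
0.9 [ 0.5112 -0.1226]
0.5 [ 0.528  -0.1333]
0.25 [ 0.5401 -0.1363]
0 [ 0.5525 -0.1363]
-0.1 [ 0.5574 -0.1354]
[ 0.14126734  0.49679005  0.28290356  1.85275826 -0.18377334  0.81780753
  0.64747356]
```

```bash
python3 -m crank '{"linear":[[0,0.15,0],[-0.004,0.3,0],[-0.008,0.45,-0.1],[-0.008,0.58,-0.2],[-0.008,0.624,-0.3]],"delta_rot":[[0,0,0],[0,0,0],[0,0,0],[0,0,0],[0,0,0]],"fingers":[-0.2,-0.2,-0.2,-0.2,-0.2]}' 20 >/dev/null
python3 -m crank '{"linear":[[0,0,0],[0,0,0]],"delta_rot":[[0,0,0],[0,0,0]],"fingers":[-0.1,-0.1]}' >/dev/null
python3 st.py
python3 - <<'E'
from h import *
f=cam('wrist','w5');s=cam('top')['image'][:,:,::-1]
a=cv2.resize(f['image'][100:,100:460,::-1],None,fx=1.2,fy=1.2)
b=cv2.resize(s[190:270,260:340],(360,384),interpolation=cv2.INTER_CUBIC)
cv2.imwrite('pics/w5c.png',np.hstack([a[:384,:],b]))
E
```

```text
t22.95 pos [ 0.49718 -0.08754  0.11773] rot [-1.7996e+02  1.0000e-02  9.7460e+01] hole-pin n,t mm 11.71 104.29 under mm 80.63 F n,t,z 0.85 0.48 0.77 M [ 0.024 -0.062  0.011] w 0.0388
```

View pics/w5c.png

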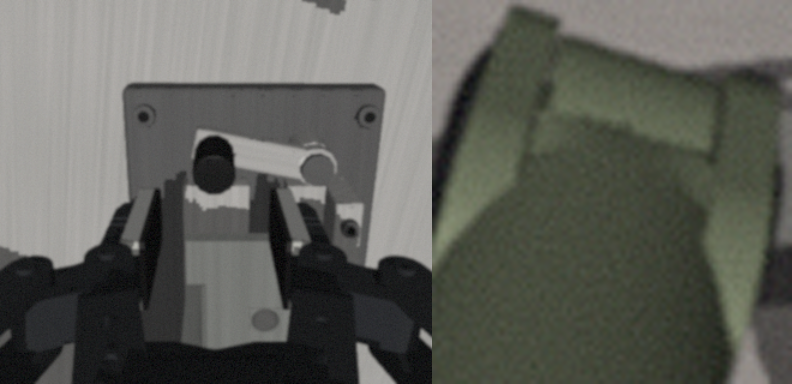

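The wrist view shows the knob's top face at crop (214,172), which is image pixel (278,243). I'll cast that onto z = 0.08.

```bash
python3 - <<'E'
from h import *
f=cam('wrist')
p=ray(f,(278.3,243.3),.08);print('knob',p,'pos',observe()['position'])
q=ray(f,(100+317/1.2,100+165/1.2),.053);print('pivot',q,np.degrees(np.arctan2(*(p-q)[[1,0]])))
E
```

```text
knob [ 0.49672041 -0.08305727  0.08      ] pos [ 0.49773337 -0.08840173  0.11845269]
pivot [ 0.54566867 -0.08499361  0.053     ] 177.73462263332272
```

```bash
python3 -m crank '{"linear":[[-0.004,0.02,0],[-0.004,0.02,-0.06],[-0.004,0.02,-0.1],[-0.004,0.02,-0.14],[-0.004,0.02,-0.186]],"delta_rot":[[0,0,0],[0,0,0],[0,0,0],[0,0,0],[0,0,0]],"fingers":[-0.1,-0.1,-0.1,-0.1,-0.1]}' 20 >/dev/null
python3 st.py
python3 -m crank '{"linear":[[0,0,0],[0,0,0],[0,0,0],[0,0,0],[0,0,0]],"delta_rot":[[0,0,0],[0,0,0],[0,0,0],[0,0,0],[0,0,0]],"fingers":[-0.4,-0.7,-1,-1,-1]}'
python3 st.py
python3 - <<'E'
import numpy as np
P=np.array([.5461,-.0867])
f=lambda th:P+.05*np.array([np.cos(np.radians(277.42)-th),np.sin(np.radians(277.42)-th)])
for th in np.arange(1.74,-.11,-.12):print(round(th,2),f(th).round(4),'share from start',((f(th)-f(1.74))/.25).round(3))
E
```

```text
t23.60 pos [ 0.49638 -0.08256  0.07034] rot [179.98   0.    97.42] hole-pin n,t mm 11.56 109.33 under mm 33.24 F n,t,z 0.24 0.51 0.31 M [-0.002 -0.017  0.017] w 0.0387
clock: 24.1
position: [0.496, -0.0825, 0.0707]
tool_rot: [-3.141, 0.0, 1.7]
force: [1.4, -1.9, -17.7]
grip_width: 0.0169
finger_force: 19.9
t24.10 pos [ 0.49603 -0.08254  0.07072] rot [-179.97    0.     97.42] hole-pin n,t mm 11.21 109.4 under mm 33.62 F n,t,z 1.14 -2.02 -17.73 M [-0.41  -0.208 -0.003] w 0.0169
1.74 [ 0.4961 -0.0847] share from start [0. 0.]
1.62 [ 0.4963 -0.0907] share from start [ 0.    -0.024]
1.5 [ 0.4971 -0.0966] share from start [ 0.004 -0.048]
1.38 [ 0.4986 -0.1024] share from start [ 0.01  -0.071]
1.26 [ 0.5009 -0.108 ] share from start [ 0.019 -0.093]
1.14 [ 0.5037 -0.1133] share from start [ 0.03  -0.114]
1.02 [ 0.5072 -0.1182] share from start [ 0.044 -0.134]
0.9 [ 0.5113 -0.1226] share from start [ 0.061 -0.151]
0.78 [ 0.5158 -0.1265] share from start [ 0.079 -0.167]
0.66 [ 0.5208 -0.1298] share from start [ 0.099 -0.18 ]
0.54 [ 0.5261 -0.1325] share from start [ 0.12  -0.191]
0.42 [ 0.5318 -0.1346] share from start [ 0.143 -0.2  ]
0.3 [ 0.5376 -0.136 ] share from start [ 0.166 -0.205]
0.18 [ 0.5436 -0.1366] share from start [ 0.19  -0.208]
0.06 [ 0.5496 -0.1366] share from start [ 0.214 -0.207]
-0.06 [ 0.5555 -0.1358] share from start [ 0.238 -0.204]
```

```bash
python3 -m crank '{"linear":[[0,0,-0.003],[0,-0.024,-0.005],[0.004,-0.048,-0.005],[0.01,-0.071,-0.005],[0.019,-0.093,-0.005]],"delta_rot":[[0,0,0],[0,0,0],[0,0,0],[0,0,0],[0,0,0]],"fingers":[-1,-1,-1,-1,-1]}' >/dev/null
python3 st.py
python3 -m crank '{"linear":[[0.011,-0.021,0],[0.025,-0.041,0],[0.042,-0.058,0],[0.06,-0.074,0],[0.08,-0.087,0]],"delta_rot":[[0,0,0],[0,0,0],[0,0,0],[0,0,0],[0,0,0]],"fingers":[-1,-1,-1,-1,-1]}' >/dev/null
python3 st.py
```

```text
t24.60 pos [ 0.49917 -0.10578  0.07007] rot [-1.7981e+02 -8.0000e-02  9.7430e+01] hole-pin n,t mm 11.33 85.94 under mm 32.97 F n,t,z -17.36 2.21 15.44 M [-0.011  3.604  0.248] w 0.0174
t25.10 pos [ 0.51563 -0.13213  0.06975] rot [-1.7947e+02  1.1000e-01  9.7190e+01] hole-pin n,t mm 24.25 57.69 under mm 32.65 F n,t,z -39.61 -26.28 23.12 M [-6.399  7.763  0.584] w 0.0173
```

```bash
python3 -m crank '{"linear":[[0,0,0.004],[0,0,0.004]],"delta_rot":[[0,0,0],[0,0,0]],"fingers":[-0.5,-0.4]}' >/dev/null
python3 st.py
python3 -m crank '{"linear":[[0,0,0],[0,0,0]],"delta_rot":[[0,0,0],[0,0,0]],"fingers":[-0.3,-0.2]}' >/dev/null
python3 st.py
python3 - <<'E'
from h import *
f=cam('wrist','w6');g=cv2.cvtColor(f['image'],cv2.COLOR_RGB2GRAY)
json.dump({k:np.array(f[k]).tolist() for k in ('mtx','xyz','orientation')},open('w6.json','w'))
m=(g<70).astype(np.uint8)
# coarse ASCII map of the keeper/knob region
s=cv2.resize(g[180:300,200:400],(80,30),interpolation=cv2.INTER_AREA)
for r in s:print(''.join(' .:-=+*#%@'[9-int(v)//26] for v in r))
for th in (1.0,.9,.8,.7,.6):
    a=np.radians(277.42)-th;print(th,proj(f,[.5461+.05*np.cos(a),-.0867+.05*np.sin(a),.08]).round(0))
print('pivot',proj(f,[.5461,-.0867,.053]).round(0))
E
```

```text
t25.30 pos [ 0.52014 -0.1289   0.07094] rot [-1.7993e+02  4.0000e-02  9.7330e+01] hole-pin n,t mm 29.14 60.31 under mm 33.84 F n,t,z -11.83 -8.85 1.7 M [-2.455  2.383  0.198] w 0.0256
t25.50 pos [ 0.5216  -0.12741  0.07107] rot [1.7992e+02 1.0000e-02 9.7430e+01] hole-pin n,t mm 30.78 61.6 under mm 33.97 F n,t,z 0.22 -0.16 -0.95 M [ 0.004 -0.002  0.015] w 0.0345
********++**************************************#**--+************+=-+**********
********+********************+*******************+=:=**************+-+**********
********+***************************************=-::+**************+=+**********
********+*************************************+--:::+**************+=***********
********+***********************************+=-:::::.=************+++***********
******************************************+=--:::::::+***********+++************
********+********************************+--::::::::----=+******++**************
*****************************+*********+=-:::::::::--::::--=+++*****************
*++++++++++++++++++++++++++++++*******=-::::::::::-::::::-=+++++*******+********
*=--:--
[... 1091 characters left out ...]
+*#@@%*++++*###*+=*###+-::::--=--:=
#%%%%%*++++*%@@%**%@@@@@@@@@@@@@@@*========+++**@@@#+++++#%%%%*+###+-::::::::::=
%%%%%#+++++#@@@%+#@@@@@@@@@@@@@@@@=...........=*@@@%*++++*%%%%%++##+-:::::::::-=
%%%%%*++++*%@@@%+#@@@@@@@@@@@@@@@@*-. .     ..=*@@@@#+++++#%%%%####+====-------+
%%%%#+++++#%@@@%*%@@@%%%%%%%%%@@@@#-....    .:=*@@@@%*++++*#%%%%%##********+*=-+
%%%%*+++++%@@@@%#@@%%%%%%%%%%%%%@@#+====----:-=*@@@@%#+++++*%%%%%%#**********++*
%@@#+++++*%@@@@@@%%%%%%%%%%%%%%%%@#+===========*@@@@@%*++++*%@@@@%#************#
@@%****++#@@@@@@@%%%%%%%%%%%%%%%%%#+===========*@@@@@%*++***#%@@@@%*****+******#
1.0 [244. 284.]
0.9 [253. 294.]
0.8 [262. 303.]
0.7 [272. 311.]
0.6 [283. 318.]
pivot [352. 191.]
```

```bash
python3 - <<'E'
from h import *
F=json.load(open('w6.json'));g=cv2.cvtColor(cv2.imread('pics/w6.png'),cv2.COLOR_BGR2GRAY)
y=np.radians(7.42);n=np.array([np.cos(y),np.sin(y)]);t=np.array([-n[1],n[0]])
W=lambda a,b,z:np.r_[n*(a+.5103)+t*(b-.2465),z]
for z in (.038,.041,.044):print('foot +y edge row at z',z,proj(F,W(.005,.0432,z)).round(1),proj(F,W(.025,.0432,z)).round(1))
print('fence/bars check barend',proj(F,W(-.028,.072,.03)).round(1))
for c in (288,296,304,310):print(c,'rows 256..290',g[256:290,c].tolist())
s=cv2.resize(g[230:350,230:320],(90,40),interpolation=cv2.INTER_AREA)
for r in s:print(''.join(' .:-=+*#%@'[9-min(int(v)//12,9)] for v in r))
# earlier view w4 before the swing: both y edges
F=json.load(open('w4.json'));g=cv2.cvtColor(cv2.imread('pics/w4.png'),cv2.COLOR_BGR2GRAY)
for yy in (.0432,-.0608):print('w4 expect',yy,proj(F,W(.02,yy,.038)).round(1))
print('w4 col 360',g[40:62,360].tolist(),g[182:204,360].tolist())
E
```

```text
foot +y edge row at z 0.038 [309.  276.5] [350.3 276.4]
foot +y edge row at z 0.041 [309.5 279.5] [351.5 279.5]
foot +y edge row at z 0.044 [310.  282.7] [352.7 282.6]
fence/bars check barend [240.4 214.7]
288 rows 256..290 [184, 183, 183, 186, 183, 185, 180, 174, 169, 151, 128, 104, 101, 115, 128, 130, 134, 133, 137, 164, 205, 232, 228, 202, 165, 152, 154, 153, 153, 150, 145, 134, 127, 129]
296 rows 256..290 [172, 167, 147, 128, 109, 103, 97, 79, 68, 53, 58, 73, 100, 125, 135, 138, 134, 137, 134, 159, 205, 228, 231, 231, 231, 233, 232, 231, 231, 233, 232, 226, 192, 149]
304 rows 256..290 [99, 100, 98, 94, 99, 102, 100, 92, 77, 60, 52, 67, 98, 121, 134, 134, 135, 138, 137, 163, 209, 234, 237, 236, 237, 237, 236, 237, 236, 239, 237, 238, 232, 198]
310 rows 256..290 [96, 98, 102, 99, 98, 99, 100, 97, 92, 75, 63, 67, 98, 124, 136, 139, 134, 117, 112, 151, 205, 232, 236, 234, 233, 234, 236, 234, 233, 236, 236, 233, 227, 202]
                                           :..                                            
                                       ...                                
[... 3070 characters left out ...]
                                        
@*=.                                                                                      
%+:                                                                                       
#=.                                                                                       
+:                                                                                        
w4 expect 0.0432 [373.4  51. ]
w4 expect -0.0608 [363.4 192.8]
w4 col 360 [173, 174, 169, 174, 177, 172, 174, 173, 174, 180, 192, 218, 228, 229, 231, 230, 229, 230, 228, 231, 229, 231] [207, 208, 206, 210, 211, 211, 208, 211, 211, 202, 189, 170, 159, 155, 151, 154, 155, 153, 153, 154, 153, 153]
```

The foot's +y edge images at row 275.5 against 276.5 expected when home, so the foot is down. The knob is at θ≈0.8. I'll push it with a loose cage instead of gripping it.

```bash
python3 -m crank '{"linear":[[0,0,0.012],[0,0,0.012],[0.007,-0.007,0.012],[0.014,-0.015,0.012]],"delta_rot":[[0,0,0],[0,0,0],[0,0,0],[0,0,0]],"fingers":[-0.5,-0.5,-0.5,-0.5]}' >/dev/null
python3 st.py
python3 -m crank '{"linear":[[0.012,-0.005,0],[0.024,-0.01,0],[0.037,-0.014,0],[0.05,-0.016,0],[0.05,-0.016,0]],"delta_rot":[[0,0,0],[0,0,0],[0,0,0],[0,0,0],[0,0,0]],"fingers":[-0.5,-0.5,-0.5,-0.5,-0.5]}' >/dev/null
python3 st.py
```

```text
t25.95 pos [ 0.52425 -0.1313   0.07372] rot [-1.7997e+02 -1.0000e-02  9.7420e+01] hole-pin n,t mm 32.91 57.4 under mm 36.62 F n,t,z -2.14 1.06 -1.09 M [0.054 0.352 0.021] w 0.0212
t26.45 pos [ 0.53743 -0.13546  0.07366] rot [1.7998e+02 2.0000e-02 9.7420e+01] hole-pin n,t mm 45.44 51.57 under mm 36.56 F n,t,z -0.16 -0.41 -1.04 M [-0.089  0.118 -0.012] w 0.0213
```

```bash
python3 -m crank '{"linear":[[0.012,-0.003,0],[0.024,-0.003,0],[0.036,-0.003,0],[0.048,-0.003,0],[0.056,-0.003,0]],"delta_rot":[[0,0,0],[0,0,0],[0,0,0],[0,0,0],[0,0,0]],"fingers":[-0.5,-0.5,-0.5,-0.5,-0.5]}' >/dev/null
python3 st.py
for i in 1 2 3; do python3 -m crank '{"linear":[[0.003,0,0],[0.006,0.001,0],[0.006,0.001,0]],"delta_rot":[[0,0,0],[0,0,0],[0,0,0]],"fingers":[-0.5,-0.5,-0.5]}' >/dev/null
python3 st.py; done
```

```text
t26.95 pos [ 0.55141 -0.13588  0.0736 ] rot [179.99  -0.    97.43] hole-pin n,t mm 59.24 49.35 under mm 36.5 F n,t,z -2.18 -2.08 0.3 M [-0.491  0.395  0.016] w 0.0212
t27.25 pos [ 0.5526 -0.1356  0.0736] rot [179.99  -0.    97.43] hole-pin n,t mm 60.47 49.47 under mm 36.5 F n,t,z -1.33 -1.52 -0.98 M [-0.124  0.2    0.004] w 0.0214
t27.55 pos [ 0.55397 -0.13549  0.07359] rot [-179.99   -0.     97.43] hole-pin n,t mm 61.83 49.4 under mm 36.49 F n,t,z -1.55 -1.96 0.18 M [-0.36   0.458  0.043] w 0.0214
t27.85 pos [ 0.55423 -0.13553  0.07343] rot [-1.7985e+02 -2.0000e-02  9.7390e+01] hole-pin n,t mm 62.09 49.33 under mm 36.33 F n,t,z -9.72 -1.28 5.46 M [-0.599  2.116 -0.034] w 0.0217
```

Hit the stop at the expected position. Back off, open, and rise.

```bash
python3 -m crank '{"linear":[[-0.006,0,0],[-0.006,0,0],[-0.006,0,0],[-0.006,0,0]],"delta_rot":[[0,0,0],[0,0,0],[0,0,0],[0,0,0]],"fingers":[-0.45,-0.35,-0.3,-0.3]}' >/dev/null
python3 st.py
python3 -m crank '{"linear":[[0,0,0.04],[0,0,0.15],[0,0,0.3],[0,0,0.45],[0,0,0.5]],"delta_rot":[[0,0,0],[0,0,0],[0,0,0],[0,0,0],[0,0,0]],"fingers":[-0.3,-0.3,-0.3,-0.3,-0.3]}' >/dev/null
python3 -m crank '{"linear":[[-0.05,-0.12,0],[-0.1,-0.25,0],[-0.15,-0.28,0],[-0.15,-0.28,0],[-0.15,-0.28,0]],"delta_rot":[[0,0,0],[0,0,0],[0,0,0],[0,0,0],[0,0,0]],"fingers":[-0.3,-0.3,-0.3,-0.3,-0.3]}' >/dev/null
python3 st.py
python3 - <<'E'
from h import *
F=cam('wrist','w7');g=cv2.cvtColor(F['image'],cv2.COLOR_RGB2GRAY)
y=np.radians(7.42);n=np.array([np.cos(y),np.sin(y)]);t=np.array([-n[1],n[0]])
W=lambda a,b,z:np.r_[n*(a+.5103)+t*(b-.2465),z]
print('knob expect th=0',proj(F,W(.02,.04,.08)),'th=.1',proj(F,W(.015,.0402,.08)),'pivot',proj(F,W(.02,.09,.053)),'foot corners',[proj(F,W(a,b,.038)).round(0).tolist() for a,b in ((.0305,.0432),(.0305,-.0608),(-.0435,-.0608),(-.0435,.0432))],'hole',proj(F,W(0,-.0088,.038)))
c=proj(F,W(.02,.04,.08)).astype(int);p=g[c[1]-30:c[1]+30,c[0]-35:c[0]+35]
m=(p<70).astype(np.uint8);k,l,s,ce=cv2.connectedComponentsWithStats(m);i=1+s[1:,4].argmax();print('dark blob',s[i],ce[i]+[c[0]-35,c[1]-30])
m=((g>195)).astype(np.uint8);cs=max(cv2.findContours(m,0,2)[0],key=cv2.contourArea);print('foot box',cv2.boundingRect(cs),cv2.minAreaRect(cs))
s=cv2.resize(g[max(c[1]-60,0):c[1]+60,c[0]-100:c[0]+100],(100,30),interpolation=cv2.INTER_AREA)
for r in s:print(''.join(' .:-=+*#%@'[9-min(int(v)//26,9)] for v in r))
E
```

```text
t28.25 pos [ 0.55425 -0.13508  0.07362] rot [179.98  -0.    97.44] hole-pin n,t mm 62.16 49.78 under mm 36.52 F n,t,z -0.08 0.04 -0.48 M [ 0.053  0.065 -0.047] w 0.0301
t29.25 pos [ 0.51676 -0.20459  0.19878] rot [ 1.7998e+02 -3.0000e-02  9.7440e+01] hole-pin n,t mm 16.01 -14.31 under mm 161.68 F n,t,z 0.54 0.78 0.24 M [ 0.069 -0.008 -0.061] w 0.0299
knob expect th=0 [347.23493055 111.58146614] th=.1 [339.52904796 111.25932824] pivot [344.20406368  33.27041625] foot corners [[351.0, 104.0], [344.0, 233.0], [256.0, 233.0], [253.0, 104.0]] hole [309.21590261 171.80817633]
dark blob [ 17   0  31  60 742] [344.68598383 110.77493261]
foot box (249, 104, 99, 129) ((298.0, 168.0), (128.0, 98.0), 90.0)
***************************************#%#+---------=+*****************=-=--==----=========----=====
***************************************#%#=---------=+*****************===--==---==========--=======
****************************************%#=---------=******************==--==----=========---=======
*++===============+======+*************++*=---------=*#+---======*****+==--==---==========--=
[... 1933 characters left out ...]
+*+=:.......................................:**=-------=*****+=------==----==-===-====-=======
*++++++**=:.......................................:**=-------=*****==-----===---===-===-====-====-==
=:::::-**=:.......................................-#*=-------+*****=-----===----===-==-=-==--=======
=:....:**+:.......................................-#+-------=+*****=------==--====-==-====--========
=:....:**+:..............::.::---::::.............=#+-------=+****+=-----==--====-==--====--========
=.....:**+:...............:-====++=-:.............=#+--====-=+****+==---===--====-====-==--=========
=.....:**=:...............-+==---==+-.............=#==+*##*+=*****+=----==--========-===---========-
```

```bash
python3 -c "
from workcell import bot
print(bot.job_done())"
```

```text
the job is handed in; nothing more can be done
None
```

I handed the job in at about 29 s of the 69 s allowed: the bracket's hole is over the pin with the foot on the rest bars and its edge along the fence, and the keeper is swung to its stop. Two forces ran high on the way, though: about 33 N at the wrist while sliding on the pin tip, and about 53 N while first swinging the keeper by its knob.

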